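# Centre-punch a mould-clamp bracket

### The job

Mark the drill spot on the steel bracket blank that still has its scribed cross: take the spring centre punch by its sleeve, stand it upright on the cross and press it straight down until its hidden spring snaps, and snap it nowhere else. Then let go and leave the punch standing upright on the spot with its sleeve sprung back up.

Things in the scene. Friction and masses are not known exactly. Their poses are not given: they have to be found in the camera images.
- punch: spring centre punch, bare steel, loose, upright, 122 mm high, 0.33 kg: flared foot 46 mm across, thin neck 18 mm across, thicker sleeve 26 mm across from 46 to 114 mm up (grasp it 60 to 105 mm up), flat 30 mm cap. Origin: centre of the foot's underside, under the point; z up the punch. Not the straight bar of equal height without a foot, nor the 71 mm high screw jack with a conical base.
- punch_sleeve (a joint): how far the punch's sleeve is pushed down over the neck, in m: 0 = up, 0.012 = on its stop. With the foot on something, pushing sleeve or cap down takes 5 N at first, about 14 N at 5 mm; then the spring gives way and it falls to about 3 N at 12 mm. Snapped = beyond 10.5 mm. Let go, it springs back up by itself. In the air the foot hangs from the sleeve at 0.
- spot (a point): drill spot: middle of the scribed cross (dark lines, 44 mm) on top of the blank, 30 mm above the bench; z up, y from hole to cross. The blank is a steel plate 180 x 64 x 8 mm fixed on a wooden bearer 196 x 84 mm; the cross lies on its long middle line, 35 mm from one end, a hole near the other; clamp pads at mid-length rise 6 mm. The finished bracket beside it has two holes and no cross.
Not all that is in view belongs to the job. Leave any blue, brown or yellow look-alike of the punch alone.

How it is judged:
By the outcome, as a careful person would: the job done as asked, in the order asked, and still so for the second after the job is handed in, with the robot touching nothing.
It also fails if it takes over 45 s, if anything falls off the work surface, if the arm or the gripper's body presses on something with over 40 N, if the wrist force passes 120 N, or if a joint passes its speed limit or range.

### The arm

A 7-joint arm with a two-finger parallel gripper is mounted at the origin on the work surface. World frame = base frame: x ahead of the robot, y to its left, z up, the work surface at z = 0. Lengths are in m, angles in rad, forces in N, time in s.
With the tool pointing down it reaches from about 0.375 to 0.925 m from the base axis. Payload 3.1 kg.
Tool frame: the origin (TCP) lies between the finger pads; the fingertips stand 19 mm ahead of it and the grasp point (between the pads) is the TCP; z points along the fingers, y is the direction in which the jaws open and shut (so a half turn about z gives the same grasp; the last joint's range is limited). The gripper opens to 85 mm and grips with 20 to 120 N. Pads are 22 mm wide; open, the fingers measure 114 mm over their backs; the gripper's body (76 mm by 85 mm) begins 54 mm behind the grasp point. The pads swing forward as they close: fully open they stand 13 mm farther back than shut.
Start: joints at [-0.098, 0.383, 0.044, 1.598, -0.018, 1.161, -0.05], TCP at [0.65, 0, 0.25] pointing down, gripper open.
Joint ranges: [-2.61, 2.61], [-0.41, 2.15], [-1.48, 1.57], [0, 2.5], [-1.57, 4.71], [0.05, 1.97], [-2.85, 2.85]. Speed limits (rad/s): [2.79, 2.79, 3.14, 3.14, 3.14, 3.14, 3.14].

### API

Orientations are given as a unit quaternion [x, y, z, w].
In Python, from bench import move_ptp, movel, move_j, move_gripper, pause, inverse_kinematics, read_camera, camera_params, MotionError, sign_off, look_for, tip_of, read_time_s, read_qpos, read_joint_vel, read_effort, read_eef_pos, read_tcp_rot, read_ft_force, read_ft_torque, read_finger_gap gives the robot as it stands. Calls block until the motion is done:
- move_ptp(position, orientation): joint-space move of the TCP to a pose.
- movel(position, orientation=None, speed=0.15): straight line of the TCP; orientation=None keeps the orientation; speed is the mean speed in m/s.
- move_j(angles): joint-space move.
- move_gripper(opening, effort=None): finger opening in m; effort is the grip in N (None keeps the last); returns when the fingers have stopped.
- pause(seconds).
- inverse_kinematics(position, orientation): joint angles nearest the present ones, or None.
- read_camera(name): name is "scene" or "side" or "wrist"; returns the picture (384x512x3 uint8, red, green, blue); there is no depth.
- camera_params(name): a dict with "K" (3x3 intrinsics, pixels), "dist_coeffs" ([k1, k2, p1, p2, k3] as OpenCV has them; the pictures are not rectified), "camera_from_world" (4x4, takes a point from world to camera coordinates). Camera axes: x right, y down, z forward; pixel columns grow to the right and rows downward; lengths in m; the calibration is good to about 2 mm. A picture is of the moment at which its call begins: read the wrist's pose just before it. camera_params takes no time and is no camera call; for the wrist camera it gives the pose at the moment of the call.
A pose or a line that the arm cannot do raises MotionError and nothing moves.
- sign_off(): hands the job in, once; it reports no verdict.
Trained networks look in the newest picture that a camera, given by its name, has taken for a name from the list of things; names that differ only in an ending like _2 or _b are one class to them, and where a whole thing is asked for, a point or a joint stands for the part that bears it (a point fixed in the world has none). Each returns a list of dicts, best first, with "confidence" (0 to 1); they miss things now and then, are a little off and sometimes report something else, mostly with a low value. They report only what shows in the picture. A call takes as long as a camera call. They do not tell look-alikes from the thing itself.
- look_for(camera, name): "at" ([column, row] in pixels, amid what is visible of it).
- tip_of(camera, name): "at" ([column, row] in pixels: a listed point, or the origin of a listed thing).
Readings, each from a call of its own:
- read_time_s(): time.
- read_qpos(): joint angles.
- read_joint_vel(): joint speeds.
- read_effort(): joint torques, N m.
- read_eef_pos(): TCP position.
- read_tcp_rot(): TCP orientation.
- read_ft_force(): force on the tool from outside, world axes, zero at the start.
- read_ft_torque(): the same for the moment, N m.
- read_finger_gap(): finger opening in m.
Only numpy, scipy, OpenCV 4.12 (cv2) and the standard library are available. Lean on these libraries where they do the work, as an engineer would, in place of code of your own. Each camera call takes 0.05 s, during which the arm holds its last target.

## Working session

There is one attempt and no reset: what is moved stays moved. The work goes in short steps, each a Python script; the robot and the scene stay as the last script left them, time stands still between calls to the robot, and variables do not carry over. Pictures are saved under pics/ and viewed, and the job is handed in when it is done.

```bash
mkdir -p pics; ls; python3 - <<'E'
from bench import *
import cv2,json
for c in ["scene","side","wrist"]:
    im=read_camera(c); cv2.imwrite(f"pics/{c}0.png",cv2.cvtColor(im,cv2.COLOR_RGB2BGR))
    print(c,[(n,[([round(float(v)) for v in d["at"]],round(d["confidence"],2)) for d in f(c,n)]) for n,f in (("punch",look_for),("punch",tip_of),("spot",tip_of))])
    p=camera_params(c);print(p["camera_from_world"])
print(read_time_s(),read_tcp_rot(),read_ft_force())
E
```

```text
pics
scene [('punch', [([199, 185], 0.78), ([252, 179], 0.63), ([195, 140], 0.49)]), ('punch', [([200, 199], 0.87), ([197, 155], 0.76), ([252, 190], 0.66)]), ('spot', [([339, 291], 0.92)])]
[[-2.88780116e-01  9.57395449e-01 -6.37358094e-06  1.47843608e-01]
 [ 7.13329011e-01  2.15157679e-01 -6.66984929e-01 -2.58091159e-01]
 [-6.38566964e-01 -1.92616531e-01 -7.45071208e-01  1.26114996e+00]
 [ 0.00000000e+00  0.00000000e+00  0.00000000e+00  1.00000000e+00]]
side [('punch', [([263, 251], 0.94), ([222, 209], 0.85), ([180, 282], 0.74), ([208, 254], 0.58)]), ('punch', [([225, 230], 0.89), ([264, 267], 0.85), ([208, 273], 0.78), ([185, 304], 0.58)]), ('spot', [])]
[[ 0.98820521 -0.15273609 -0.01105172 -0.45771514]
 [-0.10228943 -0.60465945 -0.78988848  0.09684397]
 [ 0.11396195  0.78170239 -0.61315091  0.97435553]
 [ 0.          0.          0.          1.        ]]
wrist [('punch', [([111, 278], 0.96), ([34, 203], 0.9), ([31, 283], 0.6), ([27, 311], 0.55)]), ('punch', [([59, 192], 0.97), ([119, 264], 0.95), ([27, 300], 0.86), ([55, 266], 0.74)]), ('spot', [])]
[[ 9.99999802e-01  6.26017719e-04  6.35509202e-05 -6.50019385e-01]
 [ 5.71360476e-04 -9.45690153e-01  3.25068930e-01 -4.26846034e-02]
 [ 2.63598389e-04 -3.25068829e-01 -9.45690323e-01  3.79605381e-01]
 [ 0.00000000e+00  0.00000000e+00  0.00000000e+00  1.00000000e+00]]
0.6 [7.07078142e-01 7.07135418e-01 4.65031038e-05 1.09254497e-05] [-0.00347106  0.14739433  0.33000579]
```

View pics/scene0.png

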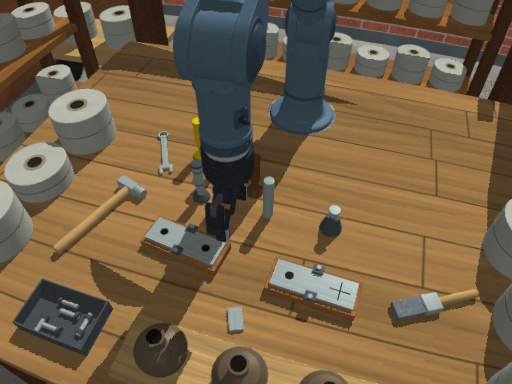

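View pics/side0.png

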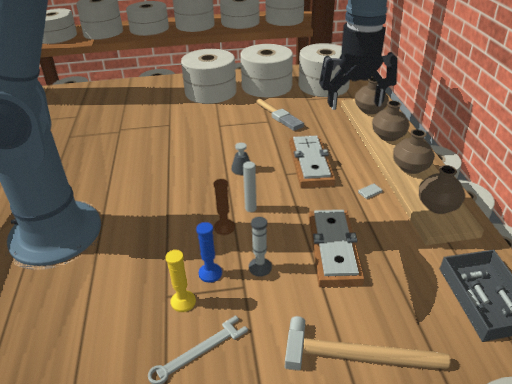

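View pics/wrist0.png

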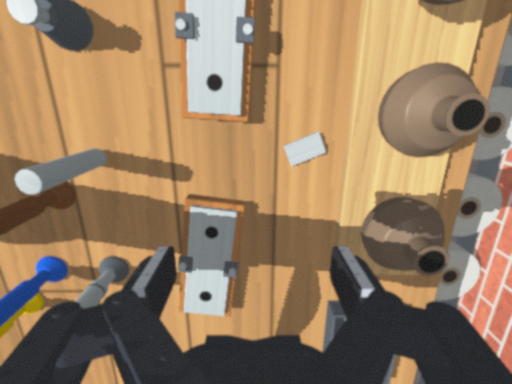

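The bare-steel punch has its foot at about scene (200,199), side (261,267) and wrist (119,264). The blank with the cross is at scene (340,291) and side (310,146). The blue, brown and yellow punches and the footless bar at side (250,190) are look-alikes. Next I'll compute positions from these pixels.

```bash
cat > h.py <<'E'
from bench import *
import cv2,numpy as np
def ray(c,px,P=None):
    P=P or camera_params(c); M=np.array(P["camera_from_world"])
    u=cv2.undistortPoints(np.array([[px]],float),np.array(P["K"]),np.array(P["dist_coeffs"]))[0,0]
    R=M[:3,:3]; return -R.T@M[:3,3], R.T@np.array([u[0],u[1],1])
def onz(c,px,z,P=None):
    o,d=ray(c,px,P); return o+d*(z-o[2])/d[2]
def proj(c,pts,P=None):
    P=P or camera_params(c); M=np.array(P["camera_from_world"])
    return cv2.projectPoints(np.array(pts,float).reshape(-1,3),cv2.Rodrigues(M[:3,:3])[0],M[:3,3],np.array(P["K"]),np.array(P["dist_coeffs"]))[0][:,0]
def tri(obs):
    A=0;b=0
    for c,px in obs:
        o,d=ray(c,px);d=d/np.linalg.norm(d);N=np.eye(3)-np.outer(d,d);A=A+N;b=b+N@o
    return np.linalg.solve(A,b)
def save(im,n): cv2.imwrite(f"pics/{n}.png",cv2.cvtColor(im,cv2.COLOR_RGB2BGR))
E
python3 - <<'E'
from h import *
np.set_printoptions(precision=4,suppress=True)
for c,p in (("scene",(200,199)),("side",(262,267)),("wrist",(119,264))): print("punch",c,onz(c,p,0))
for c,p in (("scene",(340,291.5)),("side",(310,146))): print("spot",c,onz(c,p,.03))
print(tri([("scene",(340,291.5)),("side",(310,146))]))
print("hole",onz("scene",(289,275.5),.03),onz("wrist",(215,82),.03), onz("side",(314,171),.03))
for c in("scene","side"): 
  im=cv2.imread(f"pics/{c}0.png")
  x,y=(340,291) if c=="scene" else (310,150)
  a=cv2.resize(im[y-40:y+40,x-50:x+50],None,fx=4,fy=4,interpolation=2)
  x,y=(200,185) if c=="scene" else (262,245)
  b=cv2.resize(im[y-40:y+40,x-50:x+50],None,fx=4,fy=4,interpolation=2)
  cv2.imwrite(f"pics/z{c}.png",np.hstack([a,b]))
E
```

```text
punch scene [ 0.4358 -0.173   0.    ]
punch side [ 0.4326 -0.1719  0.    ]
punch wrist [ 0.4374 -0.1652  0.    ]
spot scene [0.6122 0.2133 0.03  ]
spot side [0.6141 0.1937 0.03  ]
[0.6138 0.2108 0.0231]
hole [0.605  0.1024 0.03  ] [0.6058 0.1021 0.03  ] [0.5978 0.084  0.03  ]
```

View pics/zside.png

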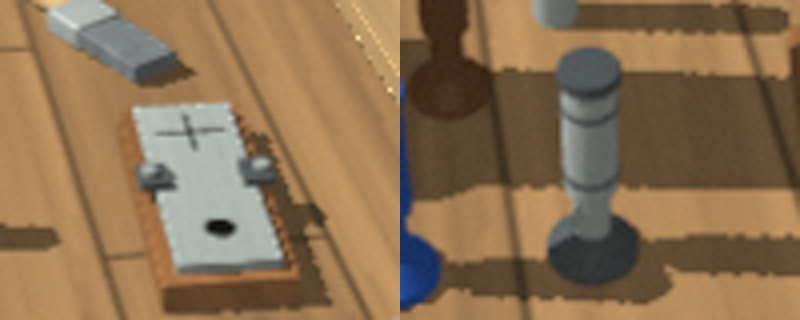

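View pics/zscene.png

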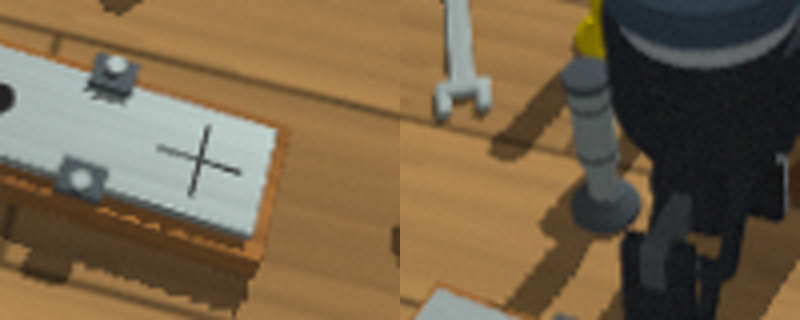

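```bash
python3 - <<'E'
from h import *
np.set_printoptions(precision=4,suppress=True)
print("spot side",onz("side",(307.5,142.7),.03),tri([("scene",(340,291)),("side",(307.5,142.7))]))
for n,p in (("punch",(260,268)),("blue",(210,272)),("yellow",(183,300)),("brown",(224,227)),("bar",(250,210))): print(n,onz("side",p,0))
print("cap", tri([("side",(247.5+0,223)),("scene",(196,158))]), onz("side",(262,223),.122),onz("scene",(196,154),.122))
print("hole side",onz("side",(315,167),.03))
E
```

```text
spot side [0.6113 0.2103 0.03  ] [0.6113 0.2128 0.0291]
punch [ 0.4284 -0.1738  0.    ]
blue [ 0.3309 -0.1685 -0.    ]
yellow [ 0.2774 -0.229   0.    ]
brown [ 0.3688 -0.0445  0.    ]
bar [0.4315 0.0021 0.    ]
cap [ 0.4098 -0.1779  0.1231] [ 0.4334 -0.178   0.122 ] [ 0.3992 -0.1847  0.122 ]
hole side [0.6042 0.0998 0.03  ]
```

```bash
python3 - <<'E'
from h import *
np.set_printoptions(precision=4,suppress=True)
Q=[.70710678,.70710678,0,0]
move_ptp([.435,-.25,.26],Q)
im=read_camera("wrist");save(im,"w1")
im=read_camera("scene");save(im,"s1")
for n,c in (("punch","wrist"),("punch","scene")):
  print(c,[(np.round(d["at"],1),round(d["confidence"],2)) for d in tip_of(c,n)])
print(proj("wrist",[[.435,-.173,0],[.435,-.173,.122],[.435,-.25,.1]]),read_time_s(),read_eef_pos())
E
```

```text
wrist [(array([248. , 103.9]), 0.87), (array([141.2, 151.8]), 0.82), (array([173.7, 102.8]), 0.76)]
scene [(array([202.1, 198.5]), 0.71), (array([251.7, 188.4]), 0.65), (array([215.8, 171.3]), 0.56)]
[[251.9786 105.0325]
 [251.6475 107.8212]
 [251.5576 181.543 ]] 2.05 [ 0.4363 -0.2488  0.2599]
```

View pics/w1.png

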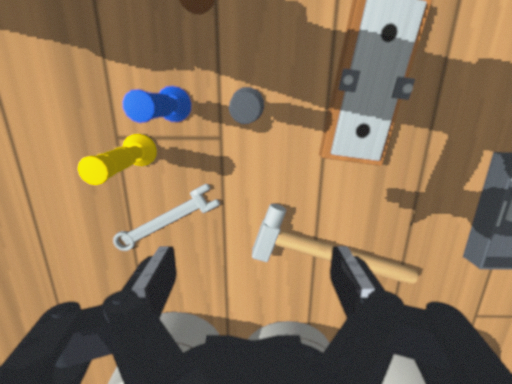

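The wrist picture shows the punch from directly above. The cap centre is at (247,106) and the foot edge just shows around it. Blue is to the left at (155,104).

```bash
python3 - <<'E'
from h import *
np.set_printoptions(precision=4,suppress=True)
im=cv2.imread("pics/w1.png")
cv2.imwrite("pics/w1z.png",cv2.resize(im[70:140,205:290],None,fx=7,fy=7,interpolation=cv2.INTER_CUBIC))
print(onz("wrist",(247,106),.122),onz("wrist",(248,104),0),onz("scene",(202.1,198.5),0))
print(inverse_kinematics([.434,-.174,.083],[.70710678,.70710678,0,0]),inverse_kinematics([.434,-.174,.083],[1,0,0,0]))
E
```

```text
[ 0.4307 -0.1714  0.122 ] [ 0.4297 -0.1717  0.    ] [ 0.4326 -0.1684 -0.    ]
[ 0.1801  0.2811  0.1244  2.1578 -0.0531  0.7054  0.3402] [ 0.0854  0.284   0.2294  2.1622 -0.0985  0.7049 -1.1898]
```

View pics/w1z.png

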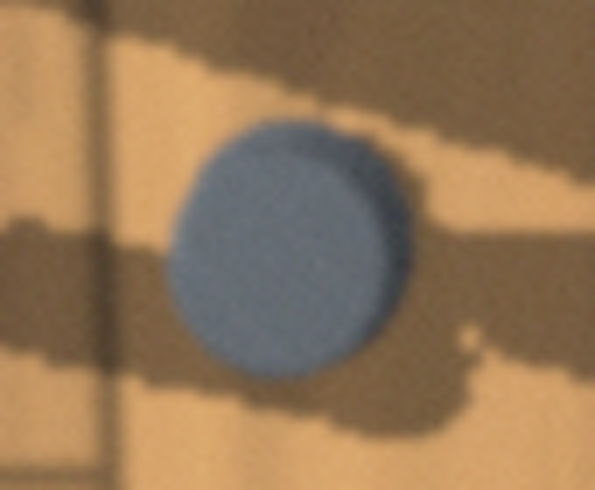

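```bash
python3 - <<'E'
import cv2
im=cv2.imread("pics/s1.png")
cv2.imwrite("pics/s1z.png",cv2.resize(im[120:220,150:270],None,fx=6,fy=6,interpolation=cv2.INTER_CUBIC))
E
```

```text
(no output)
```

View pics/s1z.png

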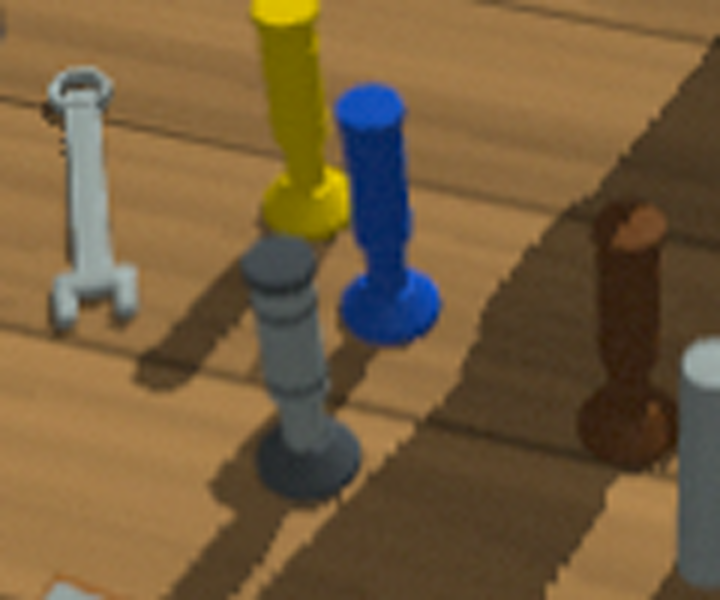

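The cap gives a punch position of (0.428,-0.172), and the scene foot gives (0.4325,-0.168). I'll grasp at (0.430,-0.171), 83 mm up, with the jaws along x.

```bash
python3 - <<'E'
from h import *
np.set_printoptions(precision=4,suppress=True)
print(onz("wrist",(244.6,107.4),.122))
Q=[.70710678,.70710678,0,0]
move_ptp([.430,-.171,.25],Q)
movel([.430,-.171,.083],Q,speed=.15)
print(read_ft_force(),read_eef_pos())
move_gripper(.034,25); print(read_finger_gap(),read_ft_force())
move_gripper(.0,60); print(read_finger_gap(),read_ft_force(),read_eef_pos())
save(read_camera("wrist"),"w2");save(read_camera("scene"),"s2");save(read_camera("side"),"d2")
print(read_time_s())
a=[cv2.imread(f"pics/{n}2.png") for n in "wsd"]
cv2.imwrite("pics/m2.png",np.hstack([a[0][150:,130:390],cv2.resize(a[1][120:237,150:280],None,fx=2,fy=2),cv2.resize(a[2][180:297,200:330],None,fx=2,fy=2)]))
E
```

```text
[ 0.4285 -0.1727  0.122 ]
[-0.2811 -0.3114  0.9772] [ 0.4309 -0.1715  0.0838]
0.03354136276085369 [-0.1108  0.3104  0.1748]
0.024963117385743402 [-1.8668  0.4814  3.5248] [ 0.4297 -0.171   0.0831]
4.6667
```

View pics/m2.png

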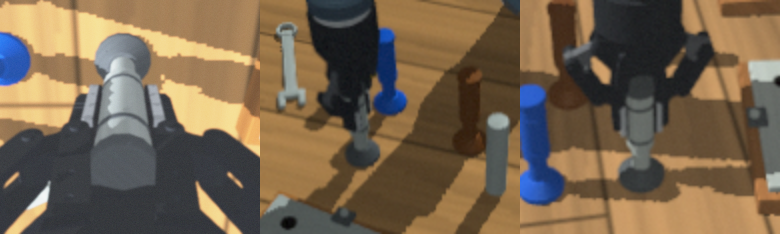

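Grip is good: the gap is 25 mm and the sleeve sits upright between the pads with the foot between the fingers. Next I'll lift, go near the spot, and measure foot and cross with the wrist camera.

```bash
python3 - <<'E'
from h import *
np.set_printoptions(precision=4,suppress=True)
Q=[.70710678,.70710678,0,0]
P=read_eef_pos()
movel([P[0],P[1],.25],Q,speed=.15)
print(read_ft_force(),read_finger_gap())
move_ptp([.612,.150,.25],Q)
pause(.3)
print(read_eef_pos(),read_tcp_rot(),read_ft_force(),read_finger_gap())
save(read_camera("wrist"),"w3");save(read_camera("scene"),"s3")
e=np.array(read_eef_pos());np.save("e3.npy",e)
print([(d["at"],d["confidence"]) for d in tip_of("wrist","spot")+tip_of("wrist","punch")])
print("foot pred",proj("wrist",[e-[0,0,.083]]),"spot pred",proj("wrist",[[.612,.212,.03]]),read_time_s())
im=cv2.imread("pics/w3.png")
cv2.imwrite("pics/w3z.png",cv2.resize(im[60:260,170:350],None,fx=3,fy=3,interpolation=cv2.INTER_CUBIC))
E
```

```text
[ 0.0196  0.3458 -3.0963] 0.02482745267827524
[0.6121 0.1487 0.2503] [0.7078 0.7064 0.     0.0002] [-0.7337 -0.1528 -2.7082] 0.024703598667525077
[([251.1, 115.2], 0.83), ([105.0, 278.9], 0.94), ([256.6, 206.9], 0.76), ([249.6, 119.3], 0.23)]
foot pred [[252.759  207.7314]] spot pred [[252.7278 117.5349]] 7.8167
```

View pics/w3.png

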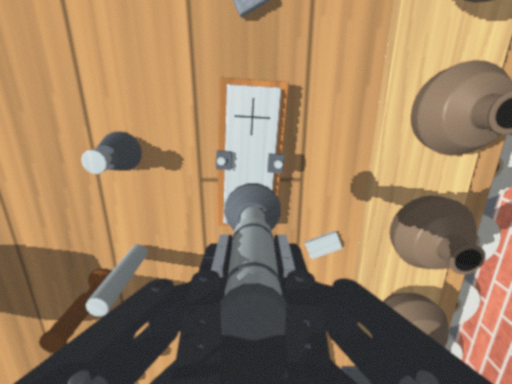

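View pics/w3z.png

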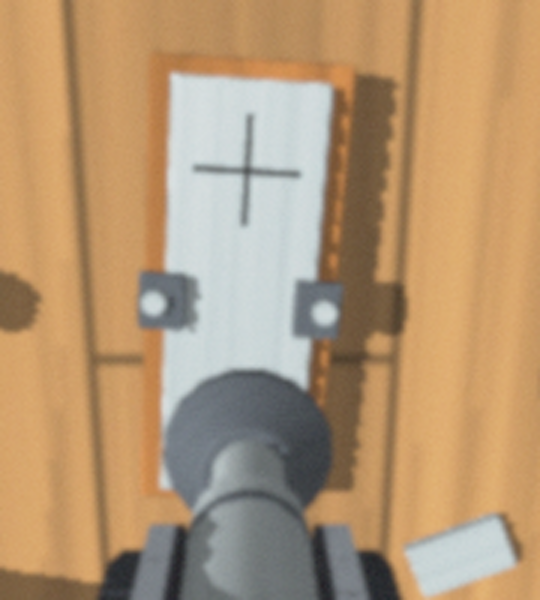

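The wrist picture shows the cross at (252.3,117.0), against a prediction of (252.7,117.5). The foot is centred at about column 252.3, with its far rim at row ~183. Next I'll compare the foot outline with its projection.

```bash
python3 - <<'E'
from h import *
np.set_printoptions(precision=4,suppress=True)
e=np.load("e3.npy");t=np.linspace(0,2*np.pi,200)
im=cv2.imread("pics/w3.png")
print("spot",onz("wrist",(252.3,117.0),.03))
z=cv2.resize(im[60:260,170:350],None,fx=4,fy=4,interpolation=cv2.INTER_CUBIC)
c=e-[0,0,.083]
p=proj("wrist",np.c_[c[0]+.023*np.cos(t),c[1]+.023*np.sin(t),0*t+c[2]])
print(p.min(0),p.max(0))
q=((p-[170,60]+.5)*4-.5).astype(np.int32)
cv2.polylines(z,[q.reshape(-1,1,2)],True,(0,0,255),1)
cv2.imwrite("pics/w3o.png",z[430:,150:600][:370])
P2=camera_params("wrist")
for dy in(-.002,.002):
  print(dy,proj("wrist",[c+[0,dy,0]]),proj("wrist",[c]))
E
```

```text
spot [0.6115 0.2126 0.03  ]
[224.5757 180.7005] [280.9442 233.0086]
-0.002 [[252.7578 209.9963]] [[252.759  207.7314]]
0.002 [[252.7601 205.4533]] [[252.759  207.7314]]
```

View pics/w3o.png

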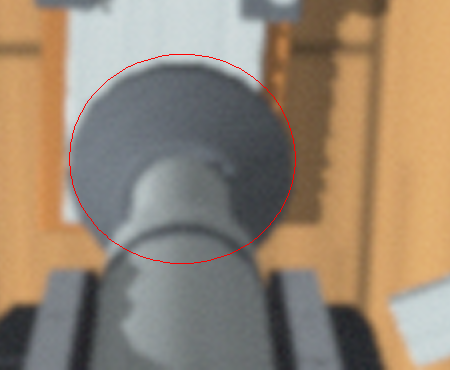

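```bash
python3 - <<'E'
from h import *
np.set_printoptions(precision=4,suppress=True)
e=np.load("e3.npy");t=np.linspace(0,2*np.pi,200)
out=[]
save(read_camera("side"),"d3")
for cam,f in (("scene","s3"),("side","d3")):
  im=cv2.imread(f"pics/{f}.png")
  c=e-[0,0,.083]; u,v=proj(cam,[c])[0].astype(int)
  x0,y0=u-40,v-55
  z=cv2.resize(im[y0:y0+85,x0:x0+80],None,fx=5,fy=5,interpolation=cv2.INTER_CUBIC)
  p=proj(cam,np.c_[c[0]+.023*np.cos(t),c[1]+.023*np.sin(t),0*t+c[2]])
  q=((p-[x0,y0]+.5)*5-.5).astype(np.int32)
  cv2.polylines(z,[q.reshape(-1,1,2)],True,(0,0,255),1); out.append(z)
  print(cam,proj(cam,[c,c+[0.004,0,0],c+[0,.004,0],c+[0,0,.004]]))
cv2.imwrite("pics/o3.png",np.hstack(out))
E
```

```text
scene [[317.9467 247.1459]
 [317.5293 248.8985]
 [320.0926 247.661 ]
 [318.212  245.9118]]
side [[316.4039 106.6372]
 [318.0672 106.5044]
 [315.9868 105.8457]
 [316.5002 105.1048]]
```

View pics/o3.png

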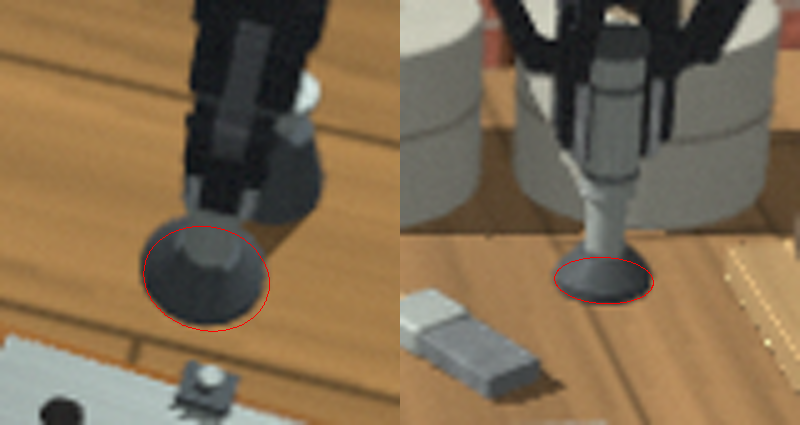

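Wrist, scene and side agree that the foot sits about 1.7 mm to -y of the TCP, with dx ≈ 0 and no tilt. The TCP target is therefore (0.6117, 0.2143). I'll go to a low hover, correct the arm's residual error, and check.

```bash
cat >> h.py <<'E'
Q=[.70710678,.70710678,0,0]
def goto(t,speed=.1,it=2):
    t=np.array(t,float);c=t.copy()
    for i in range(it):
        movel(list(c),Q,speed=speed if i==0 else .02); pause(.15)
        a=np.array(read_eef_pos()); 
        if np.linalg.norm(t-a)<4e-4: break
        c=c+(t-a)
    return c,np.array(read_eef_pos())
E
python3 - <<'E'
from h import *
np.set_printoptions(precision=4,suppress=True)
print(goto([.6117,.2143,.22],.15,1))
print(goto([.6117,.2143,.128],.12,3))
save(read_camera("wrist"),"w4");save(read_camera("scene"),"s4");save(read_camera("side"),"d4")
e=np.array(read_eef_pos());print(e,read_tcp_rot(),read_ft_force(),read_time_s());t=np.linspace(0,2*np.pi,200)
out=[]
R=Rr=None
for cam,f in (("wrist","w4"),("scene","s4"),("side","d4")):
  im=cv2.imread(f"pics/{f}.png")
  c=e-[0,.0017,.083]; u,v=proj(cam,[c])[0].astype(int)
  h=45 if cam=="wrist" else 32
  s=260/(2*h)
  x0,y0=u-h,v-h
  z=cv2.resize(im[y0:y0+2*h,x0:x0+2*h],(260,260),interpolation=cv2.INTER_CUBIC)
  L=[np.c_[c[0]+.023*np.cos(t),c[1]+.023*np.sin(t),0*t+c[2]],np.array([[.6115-.022,.2126,.03],[.6115+.022,.2126,.03]]),np.array([[.6115,.2126-.022,.03],[.6115,.2126+.022,.03]])]
  for pts in L:
    q=((proj(cam,pts)-[x0,y0]+.5)*s-.5).astype(np.int32)
    cv2.polylines(z,[q.reshape(-1,1,2)],False,(0,0,255),1)
  out.append(z)
cv2.imwrite("pics/o4.png",np.hstack(out))
E
```

```text
(array([0.6106, 0.2165, 0.2193]), array([0.6128, 0.2121, 0.2207]))
(array([0.6117, 0.2143, 0.128 ]), array([0.6117, 0.2143, 0.128 ]))
[0.6116 0.2143 0.1279] [ 0.7071  0.7071 -0.0001 -0.    ] [ 0.4998  0.5991 -4.1939] 10.6583
```

View pics/o4.png

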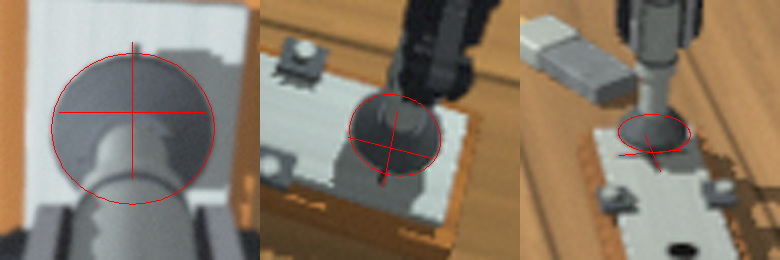

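View pics/w4.png

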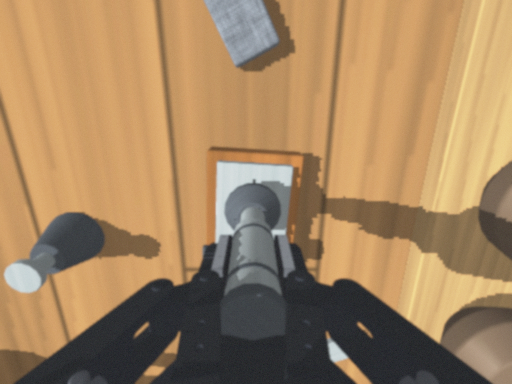

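Foot outline and cross overlay agree to within about 1 mm, with the +y cross tip just showing beyond the rim. Now the press, straight down in small steps while watching the force.

```bash
python3 - <<'E'
from h import *
np.set_printoptions(precision=4,suppress=True)
f0=read_ft_force()[2]
z=.128
movel([.6117,.2143,.1165],Q,speed=.04)
log=[];peak=0;snapped=False
z=.1165
while z>.0965:
    z-=.001
    movel([.6117,.2143,z],Q,speed=.02)
    e=read_eef_pos();f=np.array(read_ft_force());F=f[2]-f0
    log.append((round(z,4),np.round(e,4),round(float(F),2),np.round(f[:2],1)))
    peak=max(peak,F)
    if peak>10 and F<6: snapped=True
    if snapped and F>9: break
    if F>35: break
for l in log: print(*l)
print(read_finger_gap(),read_time_s())
E
```

```text
0.1155 [0.6118 0.2143 0.1156] -0.19 [0.2 0.3]
0.1145 [0.6117 0.2143 0.1145] 1.21 [-0.1 -0.3]
0.1135 [0.6117 0.2143 0.1135] 1.43 [-0.5  0.2]
0.1125 [0.6119 0.2144 0.1133] 6.22 [-2.5 -1.2]
0.1115 [0.612  0.2144 0.1128] 10.12 [-3.9 -1.3]
0.1105 [0.612  0.2144 0.1122] 11.36 [-3.8 -1.6]
0.1095 [0.612  0.2144 0.1116] 12.62 [-4.5 -1.9]
0.1085 [0.612  0.2144 0.1109] 14.27 [-4.4 -2.1]
0.1075 [0.612  0.2144 0.1102] 15.23 [-4.6 -1.8]
0.1065 [0.612  0.2144 0.1094] 16.17 [-5.  -2.6]
0.1055 [0.612  0.2144 0.1084] 16.64 [-5.1 -2.7]
0.1045 [0.612  0.2144 0.1074] 16.31 [-5.7 -2.4]
0.1035 [0.612  0.2144 0.106 ] 15.87 [-6.  -2.2]
0.1025 [0.612  0.2144 0.1045] 11.61 [-3.5 -1.6]
0.1015 [0.6119 0.2144 0.1028] 8.83 [-2.6 -0.7]
0.1005 [0.6119 0.2143 0.1012] 10.39 [-2.6 -1.2]
0.0995 [0.6119 0.2144 0.1012] 14.52 [-4.9 -2.5]
0.0985 [0.612  0.2144 0.1012] 17.35 [-5.4 -3.1]
0.0975 [0.612  0.2145 0.1012] 21.47 [-7.9 -2.9]
0.0965 [0.6121 0.2145 0.1011] 25.55 [-8.3 -3.9]
0.024714238754474052 16.0917
```

The force peaked near 16.6 N and then fell to about 9 N. The stop was hit after 12.1 mm of travel, so the punch has snapped. Now I'll raise it gently to the sleeve-up height and release.

```bash
python3 - <<'E'
from h import *
np.set_printoptions(precision=4,suppress=True)
movel([.6117,.2143,.1130],Q,speed=.03);pause(.2)
print(read_eef_pos(),read_ft_force())
save(read_camera("wrist"),"w5")
move_gripper(.030); pause(.1)
print(read_finger_gap(),read_eef_pos(),read_ft_force())
move_gripper(.085); pause(.2)
print(read_finger_gap(),read_ft_force(),read_time_s())
save(read_camera("side"),"d5");save(read_camera("wrist"),"w5b")
a=[cv2.imread(f"pics/{n}.png") for n in("w5","w5b","d5")]
cv2.imwrite("pics/m5.png",np.hstack([a[0][130:,130:390],a[1][130:,130:390],cv2.resize(a[2][70:197,240:370],None,fx=2,fy=2)]))
E
```

```text
[0.6125 0.2146 0.1132] [ 1.2792 -0.5367  2.444 ]
0.030235647227559247 [0.6112 0.2141 0.1123] [0.328  0.0197 0.0652]
0.08502882439090535 [ 1.1021 -0.3344 -0.3771] 18.1583
```

View pics/m5.png

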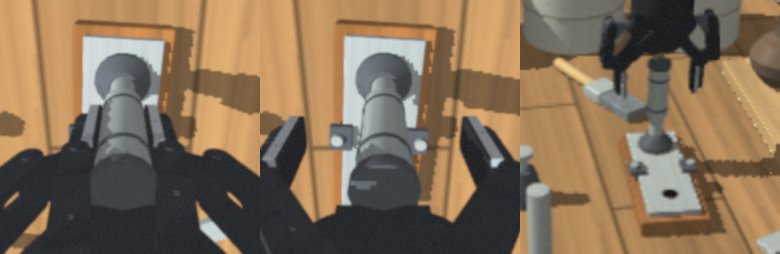

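The punch stands free between the open jaws. Next I'll withdraw straight up, back off, and verify.

```bash
python3 - <<'E'
from h import *
np.set_printoptions(precision=4,suppress=True)
movel([.6115,.2142,.26],Q,speed=.12)
move_ptp([.6115,.130,.30],Q);pause(.2)
e=read_eef_pos()
out=[]
t=np.linspace(0,2*np.pi,200)
for cam in("wrist","scene","side"):
  im=read_camera(cam);save(im,cam+"6");im=cv2.cvtColor(im,cv2.COLOR_RGB2BGR)
  pr=proj(cam,[[.6115,.2126,.03],[.6115,.2126,.152]])
  m=pr.mean(0).astype(int);h=40;x0,y0=m-h
  z=cv2.resize(im[max(y0,0):y0+2*h,x0:x0+2*h],(260,260),interpolation=cv2.INTER_CUBIC);s=260/80
  for r,hh in((.023,.03),(.015,.152)):
    q=((proj(cam,np.c_[.6115+r*np.cos(t),.2126+r*np.sin(t),0*t+hh])-[x0,max(y0,0)]+.5)*s-.5).astype(np.int32)
    cv2.polylines(z,[q.reshape(-1,1,2)],True,(0,0,255),1)
  out.append(z)
cv2.imwrite("pics/o6.png",np.hstack(out));print(e,read_time_s(),read_ft_force())
E
```

```text
[0.6106 0.132  0.2988] 20.4417 [ 0.1365 -0.3525 -0.1402]
```

View pics/o6.png

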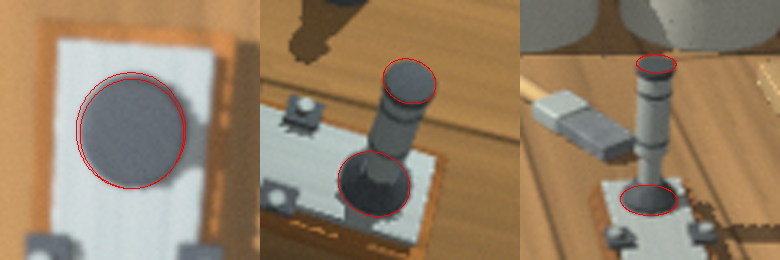

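View pics/wrist6.png

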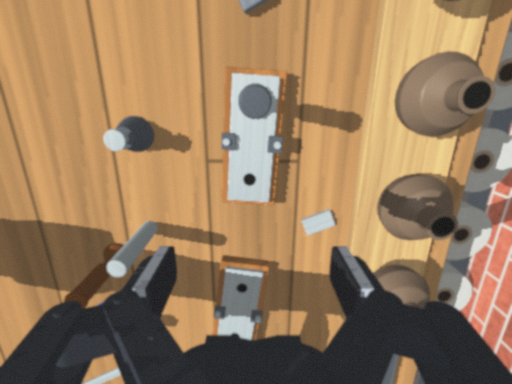

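All three views show the punch upright on the cross. Cap and foot match their predicted circles at 152 mm and 30 mm height, so the sleeve is back up.

```bash
python3 -c "
from bench import *
sign_off();print(read_time_s())"
```

```text
the job is handed in; nothing more can be done
the job is handed in; nothing more can be done
```

The job is done and handed in at about 20.5 s of robot time. I gripped the steel punch by its sleeve, carried it to the blank with the scribed cross and pressed it straight down once.

- **Snap:** the force peaked at about 16.6 N, fell to about 9 N, then rose again as the sleeve reached its stop after 12.1 mm of travel. The last press step reached about 26 N. It was pressed nowhere else: the grasp on the bench showed only 3.5 N, below the 5 N at which the sleeve starts to move.
- **Release:** I raised the sleeve back to its starting height, opened the jaws and withdrew straight up.
- **Final check:** all three cameras show the punch upright. Its foot lies on the measured spot (0.6115, 0.2126, 0.030) to within about 1 mm, and its cap is at about 152 mm, so the sleeve is up. The robot is clear and the wrist force is about 0.
- **Disagreements:** before the press, the scene camera put the foot's x about 1.5–2 mm away from the wrist estimate, with the side camera in between. I went with the wrist camera. The measured press forces ran 2–6 N above the values given for the spring. That is probably contact and arm compliance, but I did not check it.

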